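Set a trailer drum brake through its adjuster slot

TASK

Set the trailer brake lying on the bench: take the stubby brake spoon from the tool block, reach through the slot in the backing plate and turn the star wheel tooth by tooth towards the rim until the shoe is hard against the drum, then back it off two teeth. Go by feel and never force the spoon against the brake (30 N bends it); put the spoon back upright in its hole, and leave the cup, bottle and calculator where they are.

Things in the scene. Friction and masses are not known exactly. Their poses are not given: they have to be found in the camera images.
- brake: trailer drum brake lying drum down, fixed on the bench: dark grey round backing plate 232 mm across, flat top 76 mm above the bench, 3 mm high rolled rim, hub stub 18 mm high in the middle. Origin on the bench under the plate's centre, z up; its -x axis points from the centre to the slot
- slot (a point): centre of the adjuster slot, level with the plate's top face; axes as brake. The slot is 30 mm long along x (radially), 14 mm wide along y, through the 3 mm plate. Held upright with its x along the slot's x, the spoon turns the wheel when its tip is 10 mm below the plate's top (5 mm deep in a tooth gap) and is pushed along x, best from the gap 9 mm before the centre to 2 mm past it
- star_wheel (a joint): turn of the star wheel, rad, 0.524 a tooth; clicked home at multiples of 0.524 with a tooth gap straight up and one 9 mm to each side. Grows (shoe outward) as the top teeth go to the rim (-x of slot). Turning takes 1 to 4 N at the tooth. The shoe meets the drum 1 to 5 teeth above the start (differs each time): there the force climbs 1 to 3 N a mm; 7 N is hard against the drum
- shoe: the brake shoe inside the drum, out of sight; it swings on an anchor pin and is spread 0.6 mm at its lining by each tooth of the star wheel. Origin on the bench under the anchor pin. Pushed with 7 N at the tooth, the wheel is wound some 0.1 to 0.4 tooth past first touch
- lining (a point): middle of the lining's outer face near the adjuster, inside the drum, out of sight; axes as the shoe
- drum: the cast brake drum, 224 mm across, under the backing plate, fixed, up to 0.9 mm off the plate's centre. Origin on the bench under its centre, axes as the brake
- drum_face (a point): the spot on the drum's inside that the lining meets, out of sight; y points outward, so the lining's y here is minus the clearance. Clearance before the job is 0.9 to 2.7 mm
- spoon: stubby brake-adjusting spoon (like a stubby flat screwdriver, 86 mm long, 120 g), stands tip down in the tool block. Origin at the tip, z up along it; the blade's thin direction is its x axis
- spoon_grip (a point): middle of the spoon's black handle, 62 mm above its tip; axes as spoon. Handle square, 24 by 24 by 48 mm, flat sides square to x and y; its bottom, 38 mm above the tip, rests on the block. Below it a shank 5 mm (x) by 9 mm (y), whose last 12 mm is a flat tip 2.5 mm (x) by 8 mm (y)
- block: wooden tool block 70 by 140 by 50 mm high, fixed, origin under its centre; a scriber with a round wooden handle stands fixed in it at y = -42 mm, its top 61 mm above the block
- block_hole (a point): mouth of the spoon's hole, in the block's top face, 50 mm above the bench; axes as the block. The hole is 12 mm (x) by 14 mm (y) and goes right through
- cup: empty white mixing cup, 76 mm across, 100 mm high, bystander; origin under its centre
- hardener: white bottle with a red cap, 60 mm across, 130 mm high, bystander; origin under its centre
- calculator: black desk calculator 150 by 105 by 22 mm, bystander; origin under its centre
- star (a point): centre of the steel star wheel, 23 mm below the plate's top, under the slot's centre; axes as brake, its turning axis is y. 12 straight teeth 3 mm thick, 36 mm across the tips (which come to 5 mm below the plate's top), 9.4 mm apart at the tips, 6.5 mm high, 9 mm wide. Turns both ways and stays where it clicks
Things that resemble listed ones, but are neither listed nor needed, are in the scene too. Leave any orange or yellow look-alike of the block alone.

How it is judged:
On the way, in this order (a step that is already met when the one before it is completed fails the run):
1. the star wheel has been turned up until the shoe is hard against the drum (pressed on it with over 25 N by the adjuster screw, some 5 N at the tooth) (contact force between shoe and drum above 25 N), for 0.1 s.
2. the star wheel has been backed off about two teeth (y of lining in the frame of drum_face between -0.00174 and -0.00066 m), for 0.2 s.
At the end, for the whole second after the job is handed in: The lining is clear of the drum by two teeth (1.1 to 2.9 teeth, 0.66 to 1.74 mm) after having been hard against it; the spoon stands upright in its hole, handle down on the block (within 4 mm), at rest; nothing else disturbed (all of step 2 and contact force between shoe and drum below 0.5 N and horizontal distance between spoon_grip and block_hole below 0.01 m and z of spoon_grip in the frame of block_hole below 0.028 m and angle between spoon's own z axis and vertical below 0.15 rad and linear speed of spoon below 0.02 m/s); the robot touches nothing.
It fails at once if the spoon is forced against the brake (plate or star wheel) with over 30 N (contact force between spoon and brake above 30 N).
It fails at once if the cup, bottle or calculator is moved by over 30 mm or tipped (distance of any of cup, hardener, calculator from where it was at the start of the episode above 0.03 m or angle between any of cup, hardener's own z axis and vertical above 0.4 rad).
It also fails if it takes over 72 s, if anything falls off the work surface, if the arm or the gripper's body presses on something with over 40 N, if the wrist force passes 120 N, or if a joint passes its speed limit or range.

ROBOT

A 7-joint arm with a two-finger parallel gripper is mounted at the origin on the work surface. World frame = base frame: x ahead of the robot, y to its left, z up, the work surface at z = 0. Lengths are in m, angles in rad, forces in N, time in s.
With the tool pointing down it reaches from about 0.4 to 0.75 m from the base axis. Payload 19.5 kg.
Tool frame: the origin (TCP) lies on the centre line of the jaws, within the pads' length; the fingertips stand 25 mm ahead of it and the grasp point (between the pads) lies 6 mm ahead of it (arm.tips_ahead is the distance from the TCP to the fingertips, in m); z points along the fingers, y is the line along which they close (so a half turn about z gives the same grasp; the last joint's range is limited). The gripper opens to 85 mm and grips with 20 to 120 N. Pads are 22 mm wide; open, the fingers measure 114 mm over their backs; the gripper's body (76 mm by 85 mm) begins 54 mm behind the grasp point. The pads swing forward as they close: fully open they stand 13 mm farther back than shut.
Start: joints at [1.1, 0.707, -0.028, 1.485, 0.022, 0.951, -0.075], TCP at [0.239, -0.523, 0.256] pointing down, gripper open.
Joint ranges: [-2.71, 2.71], [-0.32, 2.16], [-1.57, 1.52], [0, 2.45], [-1.46, 4.6], [0, 2.02], [-2.83, 2.83]. Speed limits (rad/s): [1.89, 1.89, 2.57, 2.57, 3.01, 3.01, 3.01].

INTERFACE

Orientations are given as a rotation vector (axis times angle).
In Python, from workcell import monitor, capture, calibration, job, arm gives the robot as it stands.
- The arm moves only by the tool carry_out, never from a script. Its argument "plan" is a list that holds one entry, the list of rows, each a list of 5 numbers: the shift along the tool's x, y, z in mm, then the turn about the tool's z in degrees, then the gripper command: -1 is shut, 1 is fully open, values between are in proportion. In form: [[[x, y, z, twist, gripper], ...]]. A call has 1 to 20 rows; each row is the pose to reach, as a shift and turn from the pose commanded when the call began, along the tool's axes at that moment; what a row does not reach only later rows make up. A row lasts 1/12 s, in which the tool goes at most 41.7 mm and 7.16 degrees, less where a joint would pass 70% of its speed; a pose out of reach is approached as far as the arm can. A call with a gripper value outside its range is refused whole. The fingers move at their own pace and stop on an object; the grip force is fixed at half the most. Time passes only in rows, so rows that repeat a pose let the fingers close. It gives the time, the measured TCP pose, the force, the opening and the grip force at its end, in the units of the state.
- monitor.get_state(): the state, without advancing time (a new reading comes with each control period).
- capture(name): name is "scene" or "top" or "wrist"; returns the picture (400x640x3 uint8, red, green, blue); there is no depth.
- calibration(name): a dict with "K" (3x3 intrinsics, pixels), "k1" (the pictures are not rectified: a ray, as slopes to the right and down, at radius r is drawn at 1 + k1 r^2 times it, then the intrinsics apply), "camera_from_world" (4x4, takes a point from world to camera coordinates); the wrist camera has in their place "hand_eye" (4x4, takes a point from camera to tool coordinates, whose origin is the TCP and whose axes are the flange's). Camera axes: x right, y down, z forward; pixel columns grow to the right and rows downward; lengths in m; the calibration is good to about 2 mm. A picture is of the moment at which its call begins: read the wrist's pose just before it. calibration takes no time and is no camera call.
- job.close_job(): hands the job in; it is judged then, once.
The state is a dict: "t": time; "joint_pos": joint angles; "joint_velocities": joint speeds; "tau": joint torques, N m; "tool_pos": TCP position; "eef_rot": TCP orientation; "force": force on the tool from outside, world axes, zero at the start; "ft_torque": the same for the moment, N m; "gripper_width": finger opening in m; "gripper_force": force on a finger pad.
Only numpy, scipy, OpenCV 4.12 (cv2) and the standard library are available. Lean on these libraries where they do the work, as an engineer would, in place of code of your own. Each camera call takes 0.05 s, during which the arm holds its last target. There are 200 camera calls.

## Working session

There is one attempt and no reset: what is moved stays moved. The work goes in short steps, Python scripts to look and compute and a tool call to move; the robot and the scene stay as the last step left them, time stands still between calls to the robot, and variables do not carry over. Pictures are saved under pics/ and viewed, at most 10 in all, crops included, and the job is handed in when it is done.

Besides the shell and the picture viewer there is one more tool, called after "Emit:" as name([rows], argument=value, ...), one row to a line, values as JSON. carry_out: Moves the arm, as the interface text tells. Its arguments: {"type":"object","properties":{"plan":{"type":"array"}},"required":["plan"]}

```bash
mkdir -p pics; python3 - <<'E'
from workcell import monitor,capture,calibration
import cv2,numpy as np
s=monitor.get_state();print({k:np.round(v,3).tolist() for k,v in s.items()})
a=capture("scene");b=capture("top")
cv2.imwrite("pics/s0.png",a[:,:,::-1]);cv2.imwrite("pics/t0.png",b[:,:,::-1])
for n in("scene","top","wrist"):print(n,calibration(n))
E
```

```text
{'t': 0.0, 'joint_pos': [1.1, 0.707, -0.028, 1.485, 0.022, 0.951, -0.076], 'joint_velocities': [0.0, 0.001, 0.0, 0.0, 0.0, 0.001, 0.001], 'tau': [0.0, -88.32, 1.234, -23.616, 0.017, 0.007, -0.0], 'tool_pos': [0.239, -0.523, 0.256], 'eef_rot': [-3.069, -0.668, 0.0], 'force': [-0.752, 0.174, -0.347], 'ft_torque': [0.013, 0.014, 0.015], 'gripper_force': 0.0, 'gripper_width': 0.085}
scene {'K': array([[388.87572381,   0.        , 325.01631222],
       [  0.        , 388.87572381, 197.53281156],
       [  0.        ,   0.        ,   1.        ]]), 'k1': -0.024097699300919852, 'camera_from_world': array([[ 0.643256  ,  0.76543996,  0.01798312, -0.30765683],
       [ 0.53963647, -0.43658448, -0.7198517 , -0.26492674],
       [-0.5431521 ,  0.47275327, -0.6938949 ,  1.20614927],
       [ 0.        ,  0.        ,  0.        ,  1.        ]])}
top {'K': array([[484.21400177,   0.        , 324.21443923],
       [  0.        , 484.21400177, 201.51024798],
       [  0.        ,   0.        ,   1.        ]]), 'k1': -0.032631153997596474, 'camera_from_world': array([[-0.01003618, -0.99994253, -0.00376999, -0.06555458],
       [-0.99810153,  0.01024667, -0.06073172,  0.55123663],
       [ 0.06076686,  0.00315332, -0.99814701,  1.20314742],
       [ 0.        ,  0.        ,  0.        ,  1.        ]])}
wrist {'K': array([[328.32643044,   0.        , 323.43937905],
       [  0.        , 328.32643044, 195.73569008],
       [  0.        ,   0.        ,   1.        ]]), 'k1': -0.06680975846697047, 'hand_eye': array([[ 9.95072013e-04, -9.61292507e-01, -2.75528087e-01,
         6.94238791e-02],
       [ 9.99999483e-01,  8.98543165e-04,  4.76570965e-04,
         5.20993082e-04],
       [-2.10550218e-04, -2.75528419e-01,  9.61292903e-01,
        -1.16570348e-01],
       [ 0.00000000e+00,  0.00000000e+00,  0.00000000e+00,
         1.00000000e+00]])}
```

View pics/t0.png

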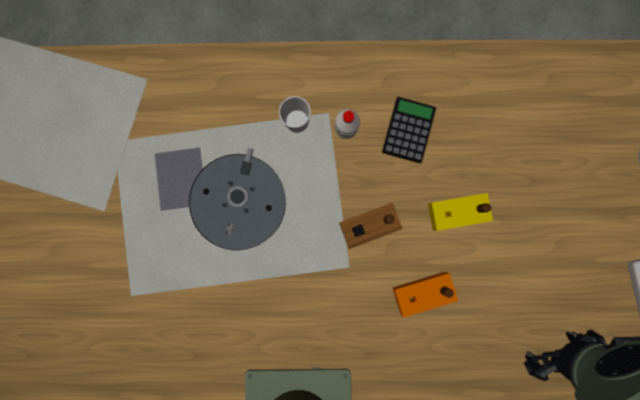

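View pics/s0.png

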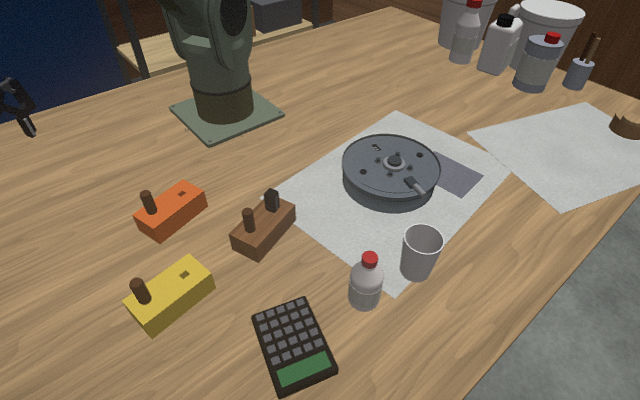

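The top view shows the brake centred near (238,202), with the probable slot at (229,229). The brown block is near (370,225), with the black spoon at (358,230) and the scriber at (389,219). The start pose leaves the arm at lower right.

```bash
cat > h.py <<'E'
import numpy as np,cv2
from scipy.spatial.transform import Rotation as R
from workcell import monitor,capture,calibration
def cam(name,s=None):
    c=calibration(name)
    if name=="wrist":
        T=np.eye(4);T[:3,:3]=R.from_rotvec(s["eef_rot"]).as_matrix();T[:3,3]=s["tool_pos"]
        W=T@c["hand_eye"]
    else: W=np.linalg.inv(c["camera_from_world"])
    return c,W
def cast(C,px,z):
    c,W=C;p=np.atleast_2d(px).astype(float);K=c["K"]
    d=(p-K[[0,1],2])/K[0,0];u=d.copy()
    for _ in range(8):u=d/(1+c["k1"]*(u**2).sum(1,keepdims=True))
    r=np.c_[u,np.ones(len(u))]@W[:3,:3].T;o=W[:3,3]
    return (o+r*((z-o[2])/r[:,2])[:,None])[:,:2]
def proj(C,P):
    c,W=C;q=np.linalg.inv(W)@np.r_[P,1];u=q[:2]/q[2];u=u*(1+c["k1"]*(u@u));return u*c["K"][0,0]+c["K"][[0,1],2]
def totool(s,v):  # world vector -> tool mm
    return R.from_rotvec(s["eef_rot"]).as_matrix().T@np.asarray(v)*1000
def blobs(m,lo=5):
    cs,_=cv2.findContours(m.astype(np.uint8),cv2.RETR_EXTERNAL,cv2.CHAIN_APPROX_NONE)
    return sorted([c for c in cs if cv2.contourArea(c)>lo],key=lambda c:-cv2.contourArea(c))
E
python3 - <<'E'
from h import *
im=cv2.imread("pics/t0.png");C=cam("top")
hsv=cv2.cvtColor(im,cv2.COLOR_BGR2HSV)
for p in[(345,235),(375,225),(358,230),(389,219),(210,220),(229,229),(300,60)]:print(p,hsv[p[1],p[0]])
for n,p,z in[("brake",(238,202),.076),("slot",(229,229),.076),("block",(371,226),.05),("spoon",(358,230),.098),("scriber",(389,219),.111)]:print(n,cast(C,p,z).round(3))
cr=im[140:260,170:420];cv2.imwrite("pics/t0c.png",cv2.resize(cr,None,fx=3.2,fy=3.2,interpolation=cv2.INTER_CUBIC))
s=monitor.get_state();print(R.from_rotvec(s["eef_rot"]).as_matrix().round(3))
E
```

```text
(345, 235) [ 15 178 103]
(375, 225) [ 15 172 114]
(358, 230) [120  11  23]
(389, 219) [ 12 178  70]
(210, 220) [101  25  83]
(229, 229) [ 0  0 95]
(300, 60) [ 17 129 138]
brake [[0.548 0.136]]
slot [[0.483 0.157]]
block [[ 0.487 -0.185]]
spoon [[ 0.478 -0.15 ]]
scriber [[ 0.503 -0.221]]
[[ 0.909  0.416 -0.   ]
 [ 0.416 -0.909  0.001]
 [-0.    -0.001 -1.   ]]
```

View pics/t0c.png

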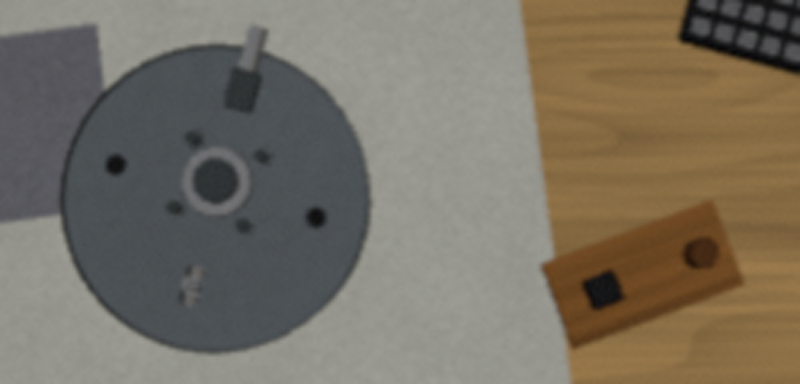

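The crop confirms the slot at crop pixel (192,285), showing the star teeth. The spoon handle is at (603,289) and the scriber at (701,252). I'll move above the spoon with the jaws turned to close along the block's x axis.

Emit:
carry_out([
  [[25, -16, -2, -6, 0.2], [50, -32, -4, -12, 0.2], [75, -48, -6, -18, 0.2], [100, -64, -8, -24, 0.2], [125, -80, -10, -30, 0.2], [150, -96, -12, -36, 0.2], [175, -113, -14, -42, 0.2], [200, -130, -14, -48, 0.2], [225, -146, -10, -54, 0.2], [250, -162, -5, -60, 0.2], [275, -178, 0, -66, 0.2], [300, -194, 5, -72, 0.2], [325, -210, 10, -78, 0.2], [350, -226, 20, -83, 0.2], [372, -240, 30, -85, 0.2], [372, -240, 30, -85, 0.2], [372, -240, 30, -85, 0.2], [372, -240, 30, -85, 0.2]],
])

```text
t: 1.6
tool_pos: [0.4773, -0.1505, 0.2263]
eef_rot: [-1.813, -2.565, 0.001]
force: [-0.4, -0.2, -0.5]
gripper_width: 0.0512
gripper_force: 0.0
```

```bash
python3 - <<'E'
from h import *
s=monitor.get_state();im=capture("wrist")[:,:,::-1].copy();cv2.imwrite("pics/w1.png",im);np.save("s1.npy",s,allow_pickle=True)
print(s["t"],s["tool_pos"],s["eef_rot"],s["joint_pos"],s["gripper_width"],s["force"])
E
```

```text
1.6 [ 0.47728995 -0.15051493  0.2262678 ] [-1.81269869e+00 -2.56545907e+00  8.30160822e-04] [ 0.46094756  0.65878108 -0.39081836  1.78712205  0.34430629  0.76394735
  0.23303234] 0.05116716959414885 [-0.42878838 -0.16635934 -0.49152531]
```

View pics/w1.png

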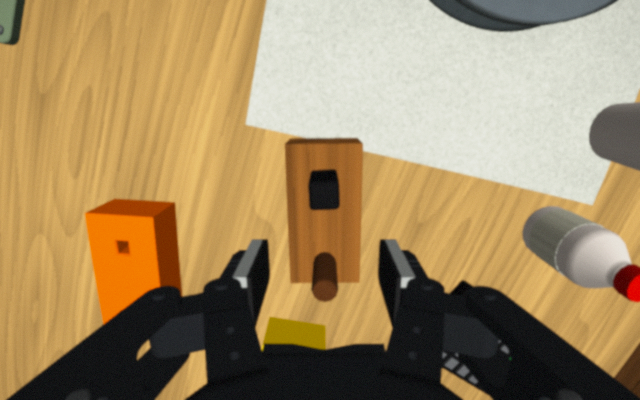

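The wrist view shows the brown block at columns 286–362, with the handle at about (323,190) and the scriber at (324,275). Next I'll measure the edges.

```bash
python3 - <<'E'
from h import *
s=np.load("s1.npy",allow_pickle=True).item();im=cv2.imread("pics/w1.png");C=cam("wrist",s)
hsv=cv2.cvtColor(im,cv2.COLOR_BGR2HSV)
v=hsv[:,:,2]
roi=np.zeros(v.shape,bool);roi[160:225,295:355]=1
h=blobs((v<45)&roi)[0];print("handle bbox",cv2.boundingRect(h))
for r in(172,176,180,185,190,195,200,205,208):
    print(r,np.where(v[r,295:355]<45)[0][[0,-1]]+295, im[r,318:330].mean(1).round().astype(int).tolist()[:3])
bl=(hsv[:,:,1]>150)&(hsv[:,:,0]<15)
L=[];Rr=[]
for r in(160,180,220,240):
    x=np.where(bl[r,270:380])[0]+270;print(r,x[0],x[-1]);L.append((x[0],r));Rr.append((x[-1]+1,r))
Lw=cast(C,L,.05);Rw=cast(C,Rr,.05);print(Lw.round(4).tolist(),Rw.round(4).tolist())
d=(Lw[-1]-Lw[0]);e=Rw[-1]-Rw[0];print(np.degrees(np.arctan2(d[1],d[0])),np.degrees(np.arctan2(e[1],e[0])))
print("tool x yaw",np.degrees(np.arctan2(*R.from_rotvec(s["eef_rot"]).as_matrix()[1::-1,0])))
cv2.imwrite("pics/w1c.png",cv2.resize(im[120:310,260:400],None,fx=4,fy=3.1,interpolation=cv2.INTER_CUBIC))
E
```

```text
handle bbox (309, 170, 30, 39)
172 [312 335] [14, 19, 13]
176 [311 336] [10, 14, 9]
180 [310 336] [19, 12, 7]
185 [309 337] [25, 22, 24]
190 [310 337] [24, 26, 25]
195 [310 337] [21, 22, 22]
200 [310 338] [25, 24, 26]
205 [311 337] [25, 25, 24]
208 [312 329] [31, 30, 27]
160 289 360
180 293 351
220 291 355
240 295 348
[[0.4413, -0.1433], [0.4504, -0.1597], [0.4608, -0.1974], [0.4707, -0.2156]] [[0.5024, -0.1216], [0.5014, -0.1416], [0.5189, -0.1767], [0.5199, -0.1981]]
-67.83439011980185 -77.11342172370885
tool x yaw 109.51157489754841
```

View pics/w1c.png

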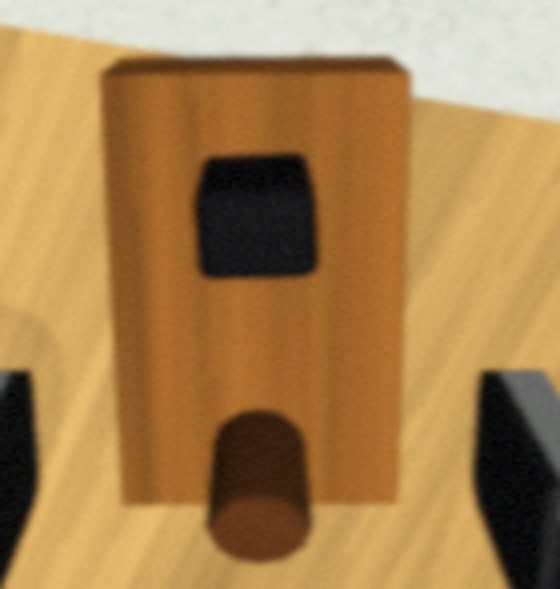

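Block top corners are at crop (103,75), (408,75), (122,503) and (397,503). The handle top face spans x 196–317, y 187–277, and looks square with the block.

```bash
python3 - <<'E'
from h import *
s=np.load("s1.npy",allow_pickle=True).item();C=cam("wrist",s)
f=lambda P:np.array([(x/4+260,y/3.1+120) for x,y in P])
B=cast(C,f([(103,75),(408,75),(397,503),(122,503)]),.05);H=cast(C,f([(196,187),(316,187),(317,277),(203,277)]),.098)
ang=lambda v:np.degrees(np.arctan2(v[1],v[0])).round(2)
for Q in(B,H):print(Q.mean(0).round(4),"yaw y:",ang(Q[1]-Q[2]),ang(Q[0]-Q[3]),"x:",ang(Q[1]-Q[0]),ang(Q[2]-Q[3]),np.linalg.norm(Q-np.roll(Q,1,0),axis=1).round(4))
c=H.mean(0);print("tool shift",totool(s,np.r_[c-s["tool_pos"][:2],0]))
print("top cam grip", cast(cam("top"),(170+603/3.2,140+289/3.2),.098))
E
```

```text
[ 0.4898 -0.1845] yaw y: 110.33 109.69 x: 19.58 19.6 [0.1386 0.0679 0.1386 0.0694]
[ 0.4778 -0.1507] yaw y: 110.8 112.24 x: 19.58 19.59 [0.0234 0.023  0.0234 0.0224]
tool shift [-3.11069035e-01  3.94740443e-01 -2.40169816e-04]
top cam grip [[ 0.47718178 -0.15088187]]
```

Emit:
carry_out([
  [[0, 0, 25, 0, 0.2], [0, 0, 50, 0, 0.2], [0, 0, 75, 0, 0.2], [0, 0, 100, 0, 0.2], [0, 0, 120, 0, 0.2], [0, 0, 132, 0, 0.2], [0, 0, 142, 0, 0.2], [0, 0, 142, 0, 0.2], [0, 0, 142, 0, -0.2], [0, 0, 142, 0, -0.6], [0, 0, 142, 0, -1], [0, 0, 142, 0, -1], [0, 0, 142, 0, -1], [0, 0, 142, 0, -1], [0, 0, 142, 0, -1]],
])

```text
t: 2.9
tool_pos: [0.4778, -0.1504, 0.0853]
eef_rot: [1.812, 2.565, 0.0]
force: [-1.9, -0.8, 8.3]
gripper_width: 0.0235
gripper_force: 58.8
```

Emit:
carry_out([
  [[0, 0, -5, 0, -1], [0, 0, -15, 0, -1], [0, 0, -35, 0, -1], [0, 0, -55, 0, -1], [0, 0, -75, 0, -1], [0, 0, -95, 0, -1], [0, 0, -115, 0, -1], [0, 0, -120, 0, -1], [0, 0, -120, 0, -1], [0, 0, -120, 0, -1]],
])

```text
t: 3.73
tool_pos: [0.4774, -0.1501, 0.204]
eef_rot: [-1.812, -2.566, 0.0]
force: [-0.8, 0.8, -1.6]
gripper_width: 0.0232
gripper_force: 58.5
```

```bash
python3 - <<'E'
from h import *
s=monitor.get_state();print(s["t"],s["tool_pos"],s["eef_rot"],s["joint_pos"],s["gripper_width"],s["force"],s["ft_torque"])
Rm=R.from_rotvec(s["eef_rot"]).as_matrix();print(Rm.round(3))
im=cv2.imread("pics/t0.png");C=cam("top")
g=cv2.cvtColor(im,cv2.COLOR_BGR2HSV)
# plate ellipse: crop extents
f=lambda x,y:(170+x/3.2,140+y/3.2)
L,Rr,U,D=[cast(C,f(*p),.076)[0] for p in((62,197),(370,197),(216,43),(216,352))]
print("plate",(L+Rr)/2,(U+D)/2,abs(L-Rr),abs(U-D))
sl=cast(C,f(192,285),.076)[0];print("slot",sl)
c=np.array([((U+D)/2)[0],((L+Rr)/2)[1]]);d=c-sl;print("yaw brake x",np.degrees(np.arctan2(d[1],d[0])),np.linalg.norm(d))
# bolt holes / lever hints
for p in((116,164),(316,217),(192,139),(244,226),(263,156),(176,207)):print(cast(C,f(*p),.076))
E
```

```text
3.7333 [ 0.477409   -0.15009713  0.20401707] [-1.81184178e+00 -2.56641771e+00  1.27890947e-04] [ 0.45191355  0.69174117 -0.37807094  1.81605141  0.37222495  0.70436667
  0.20721573] 0.0232427047919054 [-0.7947384   0.8341936  -1.64254046] [ 0.04980045 -0.04845565  0.01396782]
[[-0.335  0.942 -0.   ]
 [ 0.942  0.335 -0.   ]
 [-0.    -0.    -1.   ]]
plate [0.54894203 0.13705213] [0.54927007 0.13687308] [0.00237875 0.23174588] [2.32303042e-01 1.98987261e-04]
slot [0.48319324 0.15476815]
yaw brake x -15.008723792411923 0.06841056539014262
[[0.57457584 0.21226023]]
[[0.53316281 0.06172821]]
[[0.59282766 0.15495224]]
[[0.52695931 0.11575943]]
[[0.57942658 0.10144805]]
[[0.54173272 0.16689103]]
```

Emit:
carry_out([
  [[10, 4, 0, 2, -1], [30, 10, 0, 6, -1], [60, 20, 0, 10, -1], [90, 30, 0, 14, -1], [120, 40, 0, 18, -1], [150, 50, 0, 22, -1], [180, 60, 0, 26, -1], [210, 70, 0, 30, -1], [235, 78, 0, 33, -1], [249, 82, 0, 35, -1], [249, 82, 0, 35, -1], [249, 82, 0, 35, -1], [249, 82, 0, 35, -1]],
])

```text
t: 4.82
tool_pos: [0.4713, 0.1112, 0.2037]
eef_rot: [2.499, 1.903, -0.002]
force: [0.1, -1.0, -1.5]
gripper_width: 0.0234
gripper_force: 58.5
```

```bash
python3 - <<'E'
from h import *
s=monitor.get_state();im=capture("wrist")[:,:,::-1].copy();cv2.imwrite("pics/w2.png",im);np.save("s2.npy",s,allow_pickle=True)
print(s["t"],s["tool_pos"],s["eef_rot"],s["joint_pos"],s["force"])
C=cam("wrist",s);u=proj(C,np.r_[.483,.155,.076]);print("slot px",u)
print("tip px",proj(C,s["tool_pos"]-np.r_[0,0,.0733]))
big=im[:240,200:520];cv2.imwrite("pics/w2c.png",cv2.resize(big,None,fx=2.5,fy=2.5,interpolation=cv2.INTER_CUBIC))
E
```

```text
4.8167 [0.47131711 0.11122368 0.20368702] [ 2.49948212e+00  1.90314086e+00 -2.10252426e-03] [-0.22875191  0.65622244 -0.12101512  1.87485372  0.1280559   0.61920112
 -0.69863715] [ 0.08903837 -1.01561088 -1.47337165]
slot px [323.01412715 135.33038079]
tip px [323.39116817 218.67844676]
```

View pics/w2c.png

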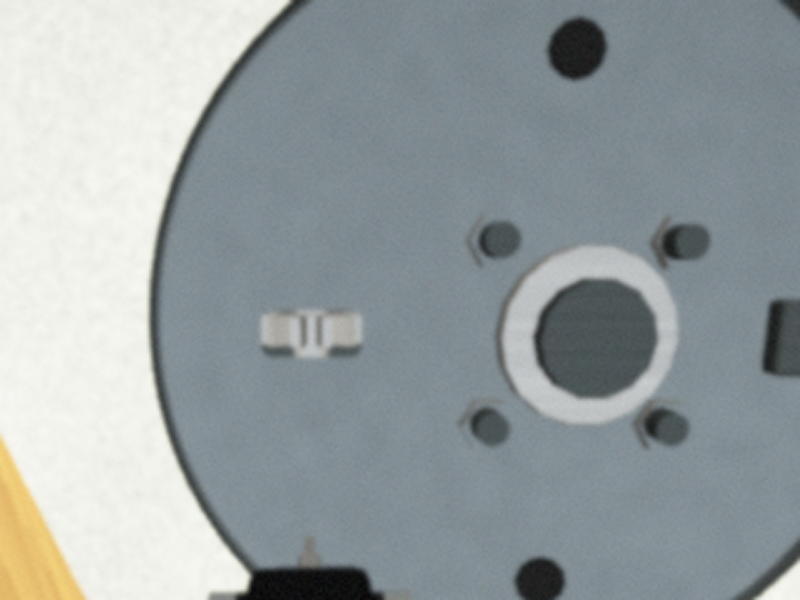

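The slot spans crop x 260–362, y 310–356, so its centre is about (311,333), with the star teeth visible in it. The spoon tip shows at (309,540). The hub is to the right, so tool +y is brake +x.

```bash
python3 - <<'E'
from h import *
s=np.load("s2.npy",allow_pickle=True).item();C=cam("wrist",s)
f=lambda x,y:(200+x/2.5,y/2.5)
im=cv2.imread("pics/w2.png");v=cv2.cvtColor(im,cv2.COLOR_BGR2GRAY)
A=cast(C,[f(577,48),f(540,580),f(260,333),f(362,333),f(311,309),f(311,357)],.076)
hub=cast(C,f(590,335),.094)[0]
yaw=lambda d:np.degrees(np.arctan2(d[1],d[0]))
print(A.round(4).tolist(),"holes perp",yaw(A[0]-A[1])-90,"slot",yaw(A[3]-A[2]))
print(np.linalg.norm(A[3]-A[2]),np.linalg.norm(A[5]-A[4]))
sl=(A[2]+A[3]+A[4]+A[5])/4;print("slot c",sl,"hub",hub,"yaw",yaw(hub-sl),np.linalg.norm(hub-sl))
Rm=R.from_rotvec(s["eef_rot"]).as_matrix();print("tool y yaw",yaw(Rm[:2,1]),"tilt",Rm[:,2].round(4))
print("shift tool",totool(s,np.r_[sl-s["tool_pos"][:2],0]))
print("tip from blade",cast(C,f(309,537),.1305), "tool",totool(s,np.r_[cast(C,f(309,537),.1305)[0]-s["tool_pos"][:2],0]))
for r in range(119,146,2):print(r,v[r,300:350:2].tolist())
E
```

```text
[[0.5756, 0.2124], [0.5348, 0.0613], [0.4699, 0.1602], [0.4989, 0.1523], [0.4862, 0.1629], [0.4825, 0.1494]] holes perp -15.107046499855286 slot -15.361129627011977
0.030010883722421302 0.013996933036427371
slot c [0.48439047 0.15621197] hub [0.55863913 0.13733163] yaw -14.267098109813132 0.07661155590836487
tool y yaw -15.427712892287724 tilt [-1.e-03 -8.e-04 -1.e+00]
shift tool [46.84500601  0.63439571 -0.05148485]
tip from blade [[0.47211943 0.11365964]] tool [ 2.56162424  0.12539404 -0.00288609]
119 [138, 135, 137, 138, 136, 136, 135, 137, 138, 139, 138, 139, 138, 139, 138, 137, 137, 137, 141, 138, 140, 139, 135, 136, 138]
121 [138, 138, 138, 134, 136, 137, 137, 138, 140, 139, 137, 135, 136, 136, 138, 135, 137, 135, 140, 137, 137, 140, 135, 141, 140]
123 [137, 138, 135, 135, 143, 136, 132, 131, 131, 141, 151, 152, 151, 151, 148, 136, 132, 128, 128, 134, 136, 144, 140, 139, 136]
125 [142, 140, 145, 150, 157, 147, 135, 129, 135, 151, 163, 167, 176, 170, 161, 148, 138, 137, 139, 146, 153, 158, 146, 141, 140]
127 [138, 139, 161, 181, 172, 161, 164, 164, 176, 174, 136, 149, 187, 160, 
[... 508 characters left out ...]
, 192, 156, 142, 189, 187, 176, 177, 176, 173, 180, 165, 138, 135]
137 [138, 141, 146, 155, 164, 157, 155, 152, 173, 188, 152, 155, 192, 162, 147, 187, 173, 154, 157, 159, 156, 147, 138, 140, 138]
139 [136, 142, 120, 96, 102, 100, 97, 99, 120, 167, 175, 186, 196, 187, 174, 164, 121, 93, 96, 100, 99, 96, 115, 135, 136]
141 [140, 138, 135, 104, 89, 86, 89, 87, 99, 153, 183, 189, 189, 187, 179, 149, 103, 87, 88, 89, 89, 103, 129, 137, 139]
143 [139, 143, 137, 134, 124, 122, 127, 123, 126, 143, 153, 154, 157, 155, 152, 144, 128, 122, 122, 124, 125, 130, 138, 137, 138]
145 [142, 140, 141, 138, 137, 137, 139, 136, 138, 140, 135, 138, 139, 138, 139, 134, 139, 138, 133, 137, 134, 137, 139, 137, 137]
```

Emit:
carry_out([
  [[12, 2, 5, 0, -1], [24, 5, 10, 0, -1], [36, 8, 20, 0, -1], [47, 9.6, 30, 0, -1], [47, 9.6, 40, 0, -1], [47, 9.6, 47, 0, -1], [47, 9.6, 47, 0, -1], [47, 9.6, 47, 0, -1], [47, 9.6, 47, 0, -1]],
])

```text
t: 5.62
tool_pos: [0.4934, 0.1547, 0.1576]
eef_rot: [2.5, 1.903, 0.001]
force: [-0.4, 0.4, -2.0]
gripper_width: 0.0233
gripper_force: 58.6
```

```bash
python3 - <<'E'
from h import *
s=monitor.get_state();im=capture("wrist")[:,:,::-1].copy();cv2.imwrite("pics/w3.png",im);np.save("s3.npy",s,allow_pickle=True)
print(s["t"],s["tool_pos"],s["eef_rot"],s["force"],s["ft_torque"])
C=cam("wrist",s);print("slot px",proj(C,np.r_[.4844,.1562,.076]),"tip px",proj(C,s["tool_pos"]-np.r_[0,0,.0733]))
cv2.imwrite("pics/w3c.png",cv2.resize(im[170:290,250:410],None,fx=5,fy=5,interpolation=cv2.INTER_CUBIC))
E
```

```text
5.6167 [0.49341445 0.15472547 0.15763272] [2.49984079e+00 1.90259422e+00 5.22456545e-04] [-0.36544611  0.35397339 -1.97080119] [-0.03917049  0.01515971  0.00995087]
slot px [309.07006888 215.78362645] tip px [323.26823851 218.82255952]
```

View pics/w3c.png

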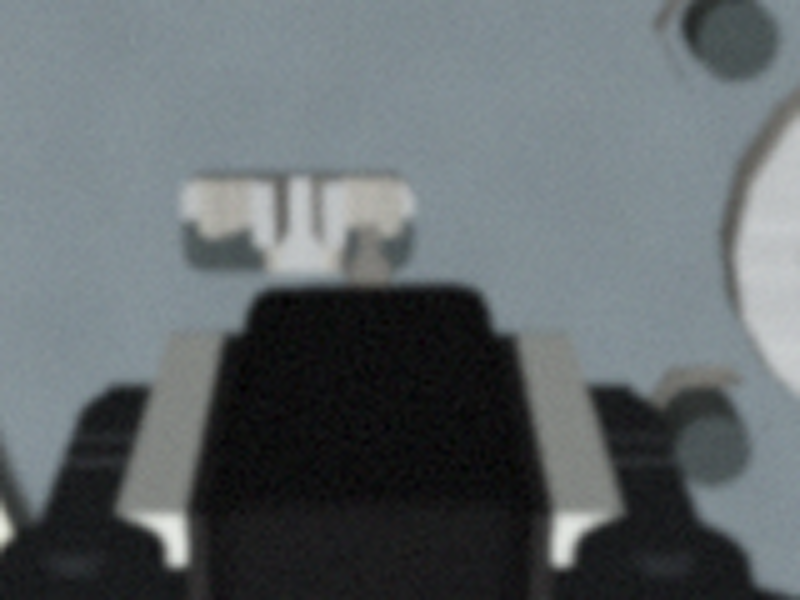

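The slot is at crop x 183–415, y 178–272. The blade's far edge is at (369,228), over the right part of the slot.

```bash
python3 - <<'E'
from h import *
s=np.load("s3.npy",allow_pickle=True).item();C=cam("wrist",s)
f=lambda x,y:(250+x/5,170+y/5)
sl=cast(C,[f(183,225),f(415,225),f(299,177),f(299,272)],.076);print(np.linalg.norm(sl[0]-sl[1]),np.linalg.norm(sl[2]-sl[3]))
T=s["tool_pos"];print("slot in tool",totool(s,np.r_[sl.mean(0)-T[:2],0]).round(2))
print("blade edge in tool",totool(s,np.r_[cast(C,f(369,228),T[2]-.0733)[0]-T[:2],0]).round(2))
E
```

```text
0.029664122197590393 0.012850026448655037
slot in tool [-0.45 -8.61 -0.  ]
blade edge in tool [2.1  0.32 0.  ]
```

Emit:
carry_out([
  [[1, 0, 2, 0, -1], [1, 0, 5, 0, -1], [1, 0, 8, 0, -1], [1, 0, 10, 0, -1], [1, 0, 12, 0, -1], [1, 0, 12, 0, -1], [1, 0, 12, 0, -1]],
])

```text
t: 6.25
tool_pos: [0.4935, 0.1558, 0.1452]
eef_rot: [-2.5, -1.903, 0.0]
force: [-0.1, 0.2, -1.7]
gripper_width: 0.0234
gripper_force: 58.6
```

Free so far, with the tip about 4 mm below the plate top. I'll go down to working depth.

Emit:
carry_out([
  [[0, 0, 2, 0, -1], [0, 0, 4, 0, -1], [0, 0, 6, 0, -1], [0, 0, 6, 0, -1], [0, 0, 6, 0, -1]],
])

```text
t: 6.67
tool_pos: [0.4934, 0.1558, 0.1392]
eef_rot: [-2.499, -1.903, 0.0]
force: [0.2, -0.1, -0.6]
gripper_width: 0.0234
gripper_force: 58.6
```

Emit:
carry_out([
  [[0, -1, 0, 0, -1], [0, -2, 0, 0, -1], [0, -3, 0, 0, -1], [0, -4, 0, 0, -1], [0, -5, 0, 0, -1], [0, -5, 0, 0, -1]],
])

```text
t: 7.17
tool_pos: [0.4885, 0.1573, 0.1394]
eef_rot: [-2.499, -1.903, -0.0]
force: [0.6, -0.4, -0.9]
gripper_width: 0.0234
gripper_force: 58.6
```

Emit:
carry_out([
  [[0, -1, 0, 0, -1], [0, -2, 0, 0, -1], [0, -3, 0, 0, -1], [0, -3, 0, 0, -1]],
])

```text
t: 7.5
tool_pos: [0.4854, 0.158, 0.1393]
eef_rot: [-2.499, -1.903, 0.001]
force: [-0.0, -0.5, -1.8]
gripper_width: 0.0235
gripper_force: 58.6
```

Emit:
carry_out([
  [[0, -1, 0, 0, -1], [0, -2, 0, 0, -1], [0, -3, 0, 0, -1], [0, -3, 0, 0, -1], [0, -3, 0, 0, -1]],
])

```text
t: 7.92
tool_pos: [0.4829, 0.1588, 0.1393]
eef_rot: [-2.5, -1.903, -0.0]
force: [2.0, -0.4, -1.6]
gripper_width: 0.0233
gripper_force: 58.7
```

Emit:
carry_out([
  [[0, 0.5, 0, 0, -1], [0, 0.5, -3, 0, -1], [0, 0.5, -6, 0, -1], [0, 0.5, -8, 0, -1], [0, 4, -8, 0, -1], [0, 8, -8, 0, -1], [0, 11, -8, 0, -1], [0, 11, -8, 0, -1], [0, 11, -6, 0, -1], [0, 11, -4, 0, -1], [0, 11, -2, 0, -1], [0, 11, 0, 0, -1], [0, 11, 0, 0, -1]],
])

```text
t: 9.0
tool_pos: [0.4933, 0.1558, 0.1389]
eef_rot: [-2.499, -1.903, 0.001]
force: [0.3, 0.6, -1.7]
gripper_width: 0.0236
gripper_force: 58.9
```

Emit:
carry_out([
  [[0, -1, 0, 0, -1], [0, -2, 0, 0, -1], [0, -3, 0, 0, -1], [0, -4, 0, 0, -1], [0, -4, 0, 0, -1]],
])

```text
t: 9.42
tool_pos: [0.4896, 0.1569, 0.1395]
eef_rot: [2.5, 1.903, 0.001]
force: [1.2, -0.2, -1.7]
gripper_width: 0.0233
gripper_force: 58.9
```

Emit:
carry_out([
  [[0, -1, 0, 0, -1], [0, -2, 0, 0, -1], [0, -2, 0, 0, -1]],
])

```text
t: 9.67
tool_pos: [0.4874, 0.1576, 0.1393]
eef_rot: [-2.499, -1.903, 0.0]
force: [1.1, 0.8, -1.3]
gripper_width: 0.0233
gripper_force: 58.9
```

Emit:
carry_out([
  [[0, -1, 0, 0, -1], [0, -2, 0, 0, -1], [0, -2, 0, 0, -1]],
])

```text
t: 9.92
tool_pos: [0.4855, 0.1581, 0.1393]
eef_rot: [-2.499, -1.903, 0.0]
force: [0.2, 0.0, -1.9]
gripper_width: 0.0236
gripper_force: 58.8
```

Emit:
carry_out([
  [[0, -1, 0, 0, -1], [0, -2, 0, 0, -1], [0, -3, 0, 0, -1], [0, -3, 0, 0, -1]],
])

```text
t: 10.25
tool_pos: [0.4831, 0.1587, 0.1394]
eef_rot: [2.499, 1.903, 0.001]
force: [4.1, -0.8, -2.3]
gripper_width: 0.0237
gripper_force: 58.9
```

Emit:
carry_out([
  [[0, 0.5, 0, 0, -1], [0, 0.5, -3, 0, -1], [0, 0.5, -6, 0, -1], [0, 0.5, -8, 0, -1], [0, 4, -8, 0, -1], [0, 8, -8, 0, -1], [0, 11, -8, 0, -1], [0, 11, -8, 0, -1], [0, 11, -6, 0, -1], [0, 11, -4, 0, -1], [0, 11, -2, 0, -1], [0, 11, 0, 0, -1], [0, 11, 0, 0, -1]],
])

```text
t: 11.33
tool_pos: [0.4933, 0.1558, 0.1388]
eef_rot: [-2.499, -1.903, 0.001]
force: [0.3, -0.2, -1.5]
gripper_width: 0.0232
gripper_force: 59.1
```

Emit:
carry_out([
  [[0, -1, 0, 0, -1], [0, -2, 0, 0, -1], [0, -3, 0, 0, -1], [0, -4, 0, 0, -1], [0, -4, 0, 0, -1]],
])

```text
t: 11.75
tool_pos: [0.4901, 0.1568, 0.1396]
eef_rot: [2.499, 1.902, 0.002]
force: [3.4, -1.3, -0.1]
gripper_width: 0.0232
gripper_force: 59.3
```

Emit:
carry_out([
  [[0, -1, 0, 0, -1], [0, -2, 0, 0, -1], [0, -2, 0, 0, -1]],
])

```text
t: 12.0
tool_pos: [0.4885, 0.1573, 0.1398]
eef_rot: [2.499, 1.902, 0.003]
force: [5.5, -2.4, 2.9]
gripper_width: 0.0234
gripper_force: 59.6
```

Emit:
carry_out([
  [[0, -1, 0, 0, -1], [0, -2, 0, 0, -1], [0, -2, 0, 0, -1]],
])

```text
t: 12.25
tool_pos: [0.4871, 0.1578, 0.1399]
eef_rot: [2.499, 1.901, 0.005]
force: [7.1, -3.0, 3.1]
gripper_width: 0.0232
gripper_force: 59.8
```

Resistance now climbs from the start of the stroke, about 1 N/mm up to 7.7 N. I'll push slightly more and hold, so the shoe is clearly hard against the drum.

Emit:
carry_out([
  [[0, -0.7, 0, 0, -1], [0, -1.5, 0, 0, -1], [0, -1.5, 0, 0, -1], [0, -1.5, 0, 0, -1]],
])

```text
t: 12.58
tool_pos: [0.486, 0.158, 0.14]
eef_rot: [2.499, 1.901, 0.005]
force: [10.4, -4.5, 4.4]
gripper_width: 0.0237
gripper_force: 60.0
```

That gives 11 N at the tooth, so the shoe is hard against the drum. I'll ease back in steps, feeling whether the wheel follows back to its click.

Emit:
carry_out([
  [[0, 1, 0, 0, -1], [0, 2.5, 0, 0, -1], [0, 2.5, 0, 0, -1]],
])

```text
t: 12.83
tool_pos: [0.4881, 0.1575, 0.1398]
eef_rot: [2.499, 1.901, 0.004]
force: [8.3, -3.3, 2.1]
gripper_width: 0.0233
gripper_force: 59.6
```

Emit:
carry_out([
  [[0, 1, 0, 0, -1], [0, 2, 0, 0, -1], [0, 2, 0, 0, -1]],
])

```text
t: 13.08
tool_pos: [0.4894, 0.1571, 0.1396]
eef_rot: [2.499, 1.902, 0.002]
force: [5.6, -2.0, 0.4]
gripper_width: 0.0235
gripper_force: 59.4
```

Emit:
carry_out([
  [[0, 1, 0, 0, -1], [0, 2, 0, 0, -1], [0, 2, 0, 0, -1]],
])

```text
t: 13.33
tool_pos: [0.4908, 0.1567, 0.1393]
eef_rot: [-2.5, -1.903, -0.0]
force: [5.1, -0.8, -0.4]
gripper_width: 0.0235
gripper_force: 59.2
```

Emit:
carry_out([
  [[0, 1, 0, 0, -1], [0, 2, 0, 0, -1], [0, 3, 0, 0, -1], [0, 3, 0, 0, -1]],
])

```text
t: 13.67
tool_pos: [0.4933, 0.1557, 0.1392]
eef_rot: [-2.499, -1.903, 0.001]
force: [-0.1, -0.2, -1.5]
gripper_width: 0.0233
gripper_force: 59.3
```

Emit:
carry_out([
  [[0, 0, -5, 0, -1], [0, 0, -12, 0, -1], [0, 0, -22, 0, -1], [-10, -9, -35, 0, -1], [-25, -9, -50, 0, -1], [-40, -9, -60, 0, -1], [-47, -9, -64, 0, -1], [-47, -9, -64, 0, -1], [-47, -9, -64, 0, -1]],
])

```text
t: 14.42
tool_pos: [0.4725, 0.1133, 0.2034]
eef_rot: [-2.5, -1.903, -0.001]
force: [-0.2, 0.4, -1.3]
gripper_width: 0.0236
gripper_force: 59.3
```

```bash
python3 - <<'E'
from h import *
s=monitor.get_state();im=capture("wrist")[:,:,::-1].copy();cv2.imwrite("pics/w4.png",im);np.save("s4.npy",s,allow_pickle=True)
print(s["t"],s["tool_pos"],s["force"])
C=cam("wrist",s);print("slot px",proj(C,np.r_[.4844,.1562,.076]),"tip px",proj(C,s["tool_pos"]-np.r_[0,0,.0733]))
v=cv2.cvtColor(im,cv2.COLOR_BGR2GRAY)
for r in(129,133,137):print(r,v[r,300:350:2].tolist())
o=cv2.imread("pics/w2.png")
a=np.vstack([o[110:230,270:380],im[110:230,270:380]]);cv2.imwrite("pics/w4c.png",cv2.resize(a,None,fx=2.5,fy=2.5,interpolation=cv2.INTER_CUBIC))
E
```

```text
14.4167 [0.47248658 0.11328021 0.20335792] [-0.2034869   0.38591998 -1.31284772]
slot px [323.44434487 136.7037545 ] tip px [323.28389561 218.86627333]
129 [141, 145, 163, 161, 155, 145, 138, 146, 152, 149, 146, 168, 173, 153, 147, 144, 147, 146, 148, 159, 163, 162, 142, 138, 138]
133 [140, 146, 183, 180, 168, 163, 169, 177, 190, 183, 126, 174, 182, 137, 164, 190, 182, 180, 179, 174, 171, 180, 150, 138, 139]
137 [139, 147, 182, 181, 171, 168, 165, 176, 190, 180, 126, 172, 185, 135, 166, 191, 184, 176, 180, 173, 170, 181, 148, 140, 137]
```

View pics/w4c.png

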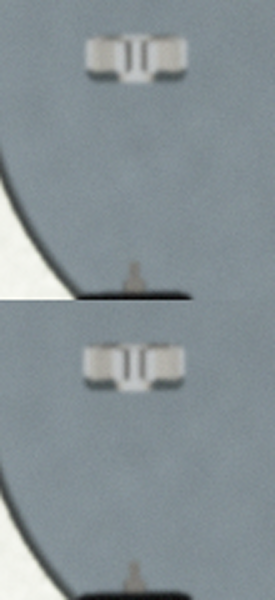

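The wheel sits clicked home with the same tooth picture as before, and the spoon is still straight in the grip. Now I'll back off, entering the gap 9 mm on the rim side.

Emit:
carry_out([
  [[10, -3, 10, 0, -1], [22, -6, 20, 0, -1], [34, -9, 30, 0, -1], [47, -9, 40, 0, -1], [47, -9, 45, 0, -1], [47, -9, 48, 0, -1], [47, -9, 51, 0, -1], [47, -9, 54, 0, -1], [47, -9, 56, 0, -1], [47, -9, 58, 0, -1], [47, -9, 58, 0, -1]],
])

```text
t: 15.38
tool_pos: [0.4762, 0.1604, 0.1452]
eef_rot: [-2.5, -1.902, 0.0]
force: [0.5, -0.1, -2.0]
gripper_width: 0.0237
gripper_force: 59.3
```

Emit:
carry_out([
  [[0, 0, 2, 0, -1], [0, 0, 4, 0, -1], [0, 0, 6, 0, -1], [0, 0, 6, 0, -1]],
])

```text
t: 15.72
tool_pos: [0.476, 0.1606, 0.139]
eef_rot: [-2.499, -1.903, 0.001]
force: [0.9, -0.2, -1.7]
gripper_width: 0.0237
gripper_force: 59.3
```

Emit:
carry_out([
  [[0, 1, 0, 0, -1], [0, 2, 0, 0, -1], [0, 3, 0, 0, -1], [0, 4, 0, 0, -1], [0, 5, 0, 0, -1], [0, 5, 0, 0, -1]],
])

```text
t: 16.22
tool_pos: [0.4813, 0.1592, 0.1394]
eef_rot: [2.5, 1.903, 0.001]
force: [-0.1, 0.1, -2.1]
gripper_width: 0.0235
gripper_force: 59.3
```

Emit:
carry_out([
  [[0, 1, 0, 0, -1], [0, 2, 0, 0, -1], [0, 3, 0, 0, -1], [0, 3, 0, 0, -1]],
])

```text
t: 16.55
tool_pos: [0.4842, 0.1584, 0.1393]
eef_rot: [2.5, 1.903, 0.001]
force: [0.2, 0.1, -1.1]
gripper_width: 0.0235
gripper_force: 59.3
```

Emit:
carry_out([
  [[0, 1, 0, 0, -1], [0, 2, 0, 0, -1], [0, 3, 0, 0, -1], [0, 3, 0, 0, -1], [0, 3, 0, 0, -1]],
])

```text
t: 16.97
tool_pos: [0.4866, 0.1577, 0.1393]
eef_rot: [-2.499, -1.903, 0.0]
force: [-2.2, 1.2, -1.3]
gripper_width: 0.0235
gripper_force: 59.4
```

Emit:
carry_out([
  [[0, -0.5, 0, 0, -1], [0, -0.5, -3, 0, -1], [0, -0.5, -6, 0, -1], [0, -0.5, -8, 0, -1], [0, -4, -8, 0, -1], [0, -8, -8, 0, -1], [0, -11, -8, 0, -1], [0, -11, -8, 0, -1], [0, -11, -6, 0, -1], [0, -11, -4, 0, -1], [0, -11, -2, 0, -1], [0, -11, 0, 0, -1], [0, -11, 0, 0, -1]],
])

```text
t: 18.05
tool_pos: [0.4761, 0.1605, 0.1388]
eef_rot: [-2.499, -1.903, 0.001]
force: [0.5, -0.0, -2.1]
gripper_width: 0.0234
gripper_force: 59.6
```

Emit:
carry_out([
  [[0, 1, 0, 0, -1], [0, 2, 0, 0, -1], [0, 3, 0, 0, -1], [0, 4, 0, 0, -1], [0, 4, 0, 0, -1]],
])

```text
t: 18.47
tool_pos: [0.4802, 0.1595, 0.1394]
eef_rot: [-2.5, -1.903, -0.0]
force: [-0.2, -1.1, -1.4]
gripper_width: 0.0233
gripper_force: 59.5
```

Emit:
carry_out([
  [[0, 1, 0, 0, -1], [0, 2, 0, 0, -1], [0, 3, 0, 0, -1], [0, 4, 0, 0, -1], [0, 4, 0, 0, -1]],
])

```text
t: 18.88
tool_pos: [0.4842, 0.1584, 0.1393]
eef_rot: [2.5, 1.903, 0.001]
force: [-0.2, -0.7, -0.1]
gripper_width: 0.0236
gripper_force: 59.5
```

Emit:
carry_out([
  [[0, 1, 0, 0, -1], [0, 2, 0, 0, -1], [0, 3, 0, 0, -1], [0, 3, 0, 0, -1], [0, 3, 0, 0, -1]],
])

```text
t: 19.3
tool_pos: [0.4866, 0.1577, 0.1393]
eef_rot: [-2.499, -1.903, 0.0]
force: [-2.1, 0.5, -2.5]
gripper_width: 0.0233
gripper_force: 59.4
```

Two teeth backed off, both strokes with the same feel as an ordinary tooth. I'll lift out and carry the spoon back towards the block.

Emit:
carry_out([
  [[0, -0.5, 0, 0, -1], [0, -0.5, -5, 0, -1], [0, -0.5, -12, 0, -1], [0, -0.5, -25, 0, -1], [0, -0.5, -40, 0, -1], [0, -0.5, -55, 0, -1], [0, -0.5, -64, 0, -1], [-15, 4, -64, -2, -1], [-45, 11, -64, -6, -1], [-75, 18, -64, -10, -1], [-105, 26, -64, -14, -1], [-135, 33, -64, -18, -1], [-165, 40, -64, -22, -1], [-195, 48, -64, -26, -1], [-225, 55, -64, -29, -1], [-255, 62, -64, -32, -1], [-280, 69, -64, -34, -1], [-299, 73.5, -64, -35, -1], [-299, 73.5, -64, -35, -1], [-299, 73.5, -64, -35, -1]],
])

```text
t: 20.97
tool_pos: [0.4779, -0.1509, 0.2035]
eef_rot: [1.814, 2.564, 0.0]
force: [0.7, -0.0, -1.2]
gripper_width: 0.0231
gripper_force: 59.4
```

```bash
python3 - <<'E'
from h import *
s=monitor.get_state();T=s["tool_pos"];print(s["t"],T,s["force"],s["gripper_width"])
Rm=R.from_rotvec(s["eef_rot"]).as_matrix();print("tool x yaw",np.degrees(np.arctan2(Rm[1,0],Rm[0,0])),"was 109.44; tilt",Rm[:,2].round(4))
print("shift",totool(s,np.r_[.4777-T[0],-.1504-T[1],.0853-T[2]]).round(2))
im=capture("wrist")[:,:,::-1].copy();cv2.imwrite("pics/w5.png",im);np.save("s5.npy",s,allow_pickle=True)
cv2.imwrite("pics/w5c.png",cv2.resize(im[170:290,250:410],None,fx=5,fy=5,interpolation=cv2.INTER_CUBIC))
E
```

```text
20.9667 [ 0.47791434 -0.1508834   0.20347508] [ 0.6958538  -0.0138784  -1.22152341] 0.023128013116959147
tool x yaw 109.44349303428888 was 109.44; tilt [ 2.e-04 -1.e-04 -1.e+00]
shift [ 5.5000e-01 -6.0000e-02  1.1817e+02]
```

View pics/w5c.png

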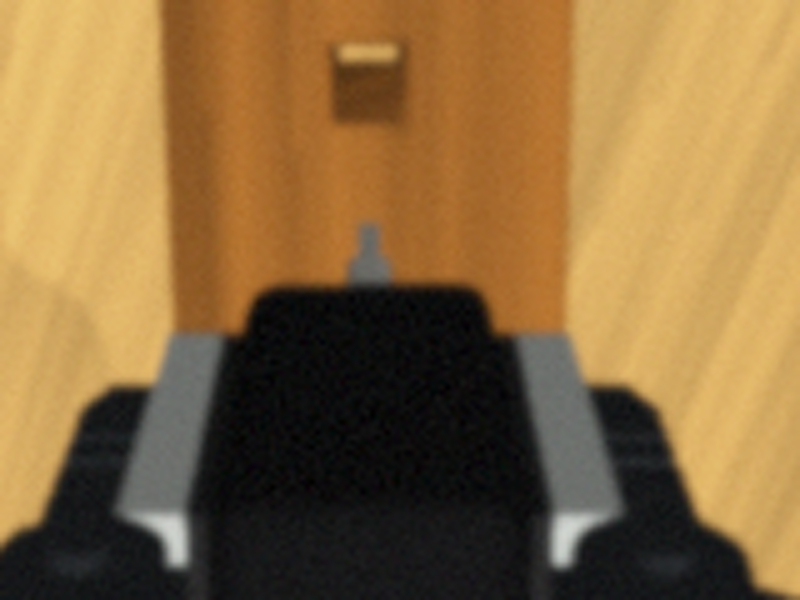

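The hole is at crop (369,82), with the blade at (369,225) in line with it. A quick check of the hole position before inserting.

```bash
python3 - <<'E'
from h import *
s=np.load("s5.npy",allow_pickle=True).item();C=cam("wrist",s);T=s["tool_pos"]
f=lambda x,y:(250+x/5,170+y/5)
h=cast(C,[f(333,82),f(405,82),f(369,42),f(369,122)],.05);print(np.linalg.norm(h[0]-h[1]),np.linalg.norm(h[2]-h[3]))
print("hole in tool",totool(s,np.r_[h.mean(0)-T[:2],0]).round(2),"blade edge",totool(s,np.r_[cast(C,f(369,224),T[2]-.0733)[0]-T[:2],0]).round(2))
E
```

```text
0.012221485988807849 0.014014056471701761
hole in tool [ 0.09 -0.03 -0.  ] blade edge [ 2.71 -0.1  -0.  ]
```

Emit:
carry_out([
  [[0.5, 0, 20, 0, -1], [0.5, 0, 40, 0, -1], [0.5, 0, 60, 0, -1], [0.5, 0, 72, 0, -1], [0.5, 0, 78, 0, -1], [0.5, 0, 84, 0, -1], [0.5, 0, 90, 0, -1], [0.5, 0, 90, 0, -1]],
])

```text
t: 21.68
tool_pos: [0.4779, -0.1493, 0.1129]
eef_rot: [-1.811, -2.567, 0.0]
force: [0.2, 0.3, -1.9]
gripper_width: 0.0234
gripper_force: 59.5
```

Emit:
carry_out([
  [[0, 0, 6, 0, -1], [0, 0, 12, 0, -1], [0, 0, 18, 0, -1], [0, 0, 23, 0, -1], [0, 0, 26, 0, -1], [0, 0, 27, 0, -1], [0, 0, 27, 0, -1], [0, 0, 27, 0, -1]],
])

```text
t: 22.35
tool_pos: [0.4779, -0.1496, 0.0864]
eef_rot: [1.812, 2.567, 0.0]
force: [0.1, 0.1, -1.2]
gripper_width: 0.0236
gripper_force: 59.5
```

Emit:
carry_out([
  [[0, 0, 1, 0, -1], [0, 0, 1, 0, -1], [0, 0, 1, 0, -0.35], [0, 0, 1, 0, -0.2], [0, 0, 1, 0, 0], [0, 0, 1, 0, 0.2], [0, 0, 1, 0, 0.2], [0, 0, 1, 0, 0.2], [0, 0, 1, 0, 0.2], [0, 0, -5, 0, 0.2], [0, 0, -15, 0, 0.2], [0, 0, -35, 0, 0.2], [0, 0, -60, 0, 0.2], [0, 0, -90, 0, 0.2], [0, 0, -120, 0, 0.2], [0, 0, -141, 0, 0.2], [0, 0, -141, 0, 0.2], [0, 0, -141, 0, 0.2]],
])

```text
t: 23.85
tool_pos: [0.478, -0.1498, 0.2284]
eef_rot: [1.811, 2.565, 0.001]
force: [0.4, 0.6, -0.7]
gripper_width: 0.0515
gripper_force: 0.0
```

```bash
python3 - <<'E'
from h import *
s=monitor.get_state();T=s["tool_pos"];print(s["t"],T,s["force"],s["gripper_width"])
im=capture("wrist")[:,:,::-1].copy();t=capture("top")[:,:,::-1]
a=cv2.resize(im[120:310,260:400],(420,570));b=cv2.resize(t[80:270,240:366],(378,570))
cv2.imwrite("pics/fin.png",np.hstack([a,b]))
E
```

```text
23.85 [ 0.477997   -0.14979369  0.22837515] [ 0.35995311  0.6351647  -0.65396377] 0.05146794092062582
```

View pics/fin.png

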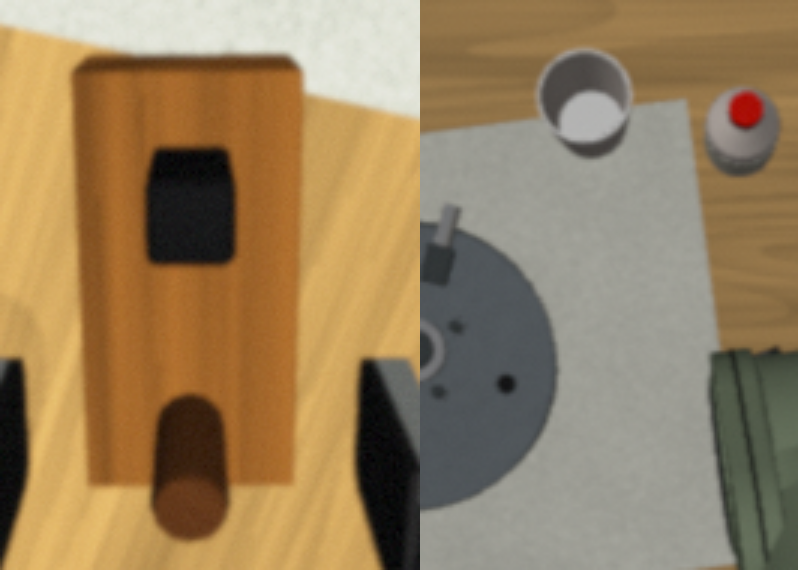

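The spoon stands upright in its hole as it did at the start (handle at about (190,205)), the cup and bottle haven't moved, and the gripper is clear.

```bash
python3 -c "
from workcell import job
print(job.close_job())"
```

```text
the job is handed in; nothing more can be done
None
```

The job is handed in, with no verdict returned: I wound the star wheel up to about 11 N at the tooth (shoe hard on the drum), backed it off two teeth by feel, and left the spoon upright in its hole with the arm clear, after about 24 s of the 72 s allowed.

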